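Set the dough sheeter's gap and hold its key switch on

TASK

Turn the dough sheeter's gap dial until its white pointer stands at the red mark. Then take the red key out of the wooden stand, push it fully home in the brass key switch, easing it past the sticky pins without forcing it, and only then turn it a quarter turn clockwise to its stop; the switch springs back, so finish while still gripping the key and holding it turned. Leave the blue key and everything else on the table where it is.

Things in the scene. Friction and masses are not known exactly. Their poses are not given: they have to be found in the camera images.
- dial (a joint): black gap dial on the left (+y) half of the steel control box (170 x 250 x 78 mm): 50 mm skirt with an upright bar grip 42 long, 13 thick, 34 mm high, lying along the pointer. Value in rad, 0 to 3.0, grows clockwise seen from above; stiff (0.04 N m), stays where left
- dial_grip (a point): on the dial's axis, in the bar grip, 11 mm below its top and 22 mm above the skirt; the point turns with the dial; its -x axis points along the bar towards the pointer, the bar is 13 mm thick along its y
- dial_pointer (a point): point 33 mm out from the dial's axis, just beyond the white pointer line on the dial's skirt (the line is repeated on the bar's top); turns with the dial
- mark_point (a point): the red mark beside the dial, 33 mm out from the dial's axis and level with dial_pointer; it differs from run to run, always clockwise of the pointer by 0.5 to 1.5 rad, and cannot be moved by hand
- keyswitch (a joint): turning brass plug of the key switch on the right (-y) half of the control box, 130 mm from the dial's axis: 0 at rest, grows clockwise seen from above, to a stop at 1.65 rad; a spring drives it back to 0 (0.03 N m at rest, 0.13 N m at the stop). White dot on the box: key at rest; green dot: turned
- lock_mouth (a point): centre of the key slot on the plug's top face, 83 mm above the table, in a dark bezel 52 mm across; z up, turns with the plug. Slot 13.6 mm along the point's y, 7.6 mm along x, 3 mm bevelled edges, 36 mm deep. Sticky pins jut 2 to 3 mm from both long walls, 12 mm (+x) and 20 mm (-x) down; each gives way sideways at about 12 N and stays in. A straight push takes 10 to 30 N; small moves along x help
- red_key_grip (a point): centre of the red plastic head (11 thick along the point's x, 30 wide along its y, 28 mm high) of the key that fits, 60 g, upright and loose by 1 mm, blade down in a slot of the wooden stand. Below the head a steel neck 8 mm high, then a collar 20 mm across, 4 mm thick, its underside 26 mm below this point: it rests on the stand and, when fully home, on the plug's face
- red_key_tip (a point): tip of the red key's blade, 58 mm below red_key_grip. The blade is 12 wide along y, 6 thick along x, 32 mm long below the collar, rounded at the tip; fully home the tip lies 32 mm below lock_mouth. Its y goes along the slot's y, either way round (half a turn makes no difference)
- blue_key_grip (a point): centre of the head of the blue key (for another machine), same shape, in the stand's other slot 72 mm from the red one along the keys' y; which slot holds which differs
- key_stand: wooden stand 55 x 150 x 45 mm (long along its y), fixed; origin at its underside's centre; two key slots 36 mm either side of its centre along y
- star_biscuit_mid (a point): centre of a loose baked star biscuit, 70 mm across, 9 mm thick
- heart_biscuit_mid (a point): loose baked heart biscuit, 58 mm across, 9 mm thick, centre
- heart_cutter_mid (a point): centre of a loose steel heart-shaped biscuit cutter, 70 mm across, 22 mm high
- spice_jar_mid (a point): centre of a loose amber jar with a red lid, 72 mm across, 100 mm high
- round_cutter_mid (a point): centre of a loose round steel cutter, 64 mm across, 30 mm high

How it is judged:
On the way, in this order (a step that is already met when the one before it is completed fails the run):
1. the dial's pointer stands at the red mark (horizontal distance between dial_pointer and mark_point below 0.0045 m and velocity of joint dial between -0.1 and 0.1 rad/s), for 0.3 s.
2. the red key is fully home in the key switch, not yet turned (z of red_key_tip in the frame of lock_mouth below -0.0285 m and horizontal distance between red_key_tip and lock_mouth below 0.005 m and angle between the z axis of red_key_tip and the z axis of lock_mouth, either way round below 0.15 rad and value of joint keyswitch below 0.5 rad), for 0.1 s.
3. the key switch is turned a quarter (z of red_key_tip in the frame of lock_mouth below -0.0285 m and horizontal distance between red_key_tip and lock_mouth below 0.005 m and angle between the z axis of red_key_tip and the z axis of lock_mouth, either way round below 0.15 rad and value of joint keyswitch above 1.3 rad), for 0.3 s.
At the end, for the whole second after the job is handed in: the dial's pointer is within 4.5 mm (about 8 degrees) of the red mark, the red key is home in the key switch (blade at least 28.5 of its 32 mm in), the switch is turned at least 1.3 rad and is held there by the fingers, which grip the key with over 2 N (all of step 3 and horizontal distance between dial_pointer and mark_point below 0.0045 m and contact force between the fingers and red_key above 2 N); the arm keeps its last pose, push and grip.
It fails at once if the key switch is turned before the key is fully home (value of joint keyswitch above 0.6 rad and not (z of red_key_tip in the frame of lock_mouth below -0.0285 m)).
It fails at once if the key is forced (the contact forces between key and control box sum to over 120 N; the pins' squeeze alone makes about 45 N) (contact force between red_key and console above 120 N).
It fails at once if the blue key is moved (distance of blue_key_grip from where it was at the start of the episode above 0.02 m).
It fails at once if a biscuit, a cutter or the jar is moved by more than 30 mm (distance of any of star_biscuit_mid, heart_biscuit_mid, heart_cutter_mid, spice_jar_mid, round_cutter_mid from where it was at the start of the episode above 0.03 m).
It also fails if it takes over 61 s, if anything falls off the work surface, if the arm or the gripper's body presses on something with over 40 N, if the wrist force passes 120 N, or if a joint passes its speed limit or range.

ROBOT

A 7-joint arm with a two-finger parallel gripper is mounted at the origin on the work surface. World frame = base frame: x ahead of the robot, y to its left, z up, the work surface at z = 0. Lengths are in m, angles in rad, forces in N, time in s.
With the tool pointing down it reaches from about 0.4 to 0.875 m from the base axis. Payload 4.4 kg.
Tool frame: the origin (TCP) lies at the centre of the arm's flange, where the gripper is bolted on; the fingertips stand 173 mm ahead of it and the grasp point (between the pads) lies 155 mm ahead of it; z points along the fingers, y is the line along which they close (so a half turn about z gives the same grasp; the last joint's range is limited). The gripper opens to 85 mm and grips with 20 to 120 N. Pads are 22 mm wide; open, the fingers measure 114 mm over their backs; the gripper's body (76 mm by 85 mm) begins 54 mm behind the grasp point. The pads swing forward as they close: fully open they stand 13 mm farther back than shut.
Start: joints at [1.248, 0.628, 0.038, 1.517, -0.027, 0.996, -0.02], TCP at [0.165, -0.629, 0.405] pointing down, gripper open.
Joint ranges: [-3.06, 3.06], [-0.37, 2.12], [-1.25, 1.32], [0.18, 2.47], [-1.1, 4.24], [0.23, 1.98], [-2.94, 2.94]. Speed limits (rad/s): [2.57, 2.57, 3.14, 3.14, 3.14, 3.14, 3.14].

INTERFACE

Orientations are given as a unit quaternion [w, x, y, z].
In Python, from plant import sense, imaging, ctrl gives the robot as it stands.
- The arm moves only by the tool jog_arm, never from a script. Its argument "plan" is a list of rows, each a list of 5 numbers: the shift along the tool's x, y, z in m, then the turn about the tool's z in degrees, then the closure, from 0 (fully open) to 1 (shut). A call has 1 to 12 rows; each row shifts and turns the commanded pose from where the row before left it, along the tool's axes as they then stand; what a row does not reach is not made up. A row lasts 1/10 s, in which the tool goes at most 50 mm and 8.59 degrees, less where a joint would pass 70% of its speed; a pose out of reach is approached as far as the arm can. A call with a gripper value outside its range is refused whole. The fingers move at their own pace and stop on an object; the grip force is fixed at half the most. Time passes only in rows, so rows that do not move let the fingers close. It gives the time, the measured TCP pose, the force, the opening and the grip force at its end, in the units of the state.
- sense(): the state, without advancing time (a new reading comes with each control period).
- imaging.get_image(name): name is "side" or "top"; returns a dict with "image" (384x512x3 uint8, red, green, blue), "range_z" (384x512 float32, m along the optical axis (not along the pixel's ray), 0 where there is no reading), "fx", "fy", "cx", "cy" (pixels), "R" (3x3) and "t" (3): a world point X has camera coordinates R X + t. Camera axes: x right, y down, z forward; pixel columns grow to the right and rows downward; lengths in m; the calibration is good to about 2 mm. A picture is of the moment at which its call begins.
- ctrl.hand_in(): hands the job in; it is judged then, once.
The state is a dict: "time_s": time; "joints": joint angles; "joint_velocities": joint speeds; "joint_torque": joint torques, N m; "position": TCP position; "tool_rot": TCP orientation; "wrist_force": force on the tool from outside, world axes, zero at the start; "ft_torque": the same for the moment, N m; "width": finger opening in m; "grip_force": force on a finger pad.
Only numpy, scipy, OpenCV 4.12 (cv2) and the standard library are available. Lean on these libraries where they do the work, as an engineer would, in place of code of your own. Each camera call takes 0.05 s, during which the arm holds its last target. There are 200 camera calls.

## Working session

There is one attempt and no reset: what is moved stays moved. The work goes in short steps, Python scripts to look and compute and a tool call to move; the robot and the scene stay as the last step left them, time stands still between calls to the robot, and variables do not carry over. Pictures are saved under pics/ and viewed, at most 10 in all, crops included, and the job is handed in when it is done.

Besides the shell and the picture viewer there is one more tool, called after ">>>" as name(argument=value, ...), one argument or row to a line, values as JSON. jog_arm: Moves the arm, as the interface text tells. Its arguments: {"type":"object","properties":{"plan":{"type":"array"}},"required":["plan"]}

```bash
mkdir -p pics
cat > h.py <<'E'
from plant import sense, imaging, ctrl
import numpy as np, cv2
def snap(n,save=None):
    d=imaging.get_image(n)
    if save: cv2.imwrite(save,d["image"][:,:,::-1])
    np.savez(f"{n}.npz",**d)
    return d
def world(d,u,v,z=None):
    # z: range_z (None) or a world height
    ray=np.array([(u-d["cx"])/d["fx"],(v-d["cy"])/d["fy"],1.])
    R,t=np.array(d["R"]),np.array(d["t"])
    c=-R.T@t; r=R.T@ray
    s=float(d["range_z"][int(round(v)),int(round(u))]) if z is None else (z-c[2])/r[2]
    return c+s*r
E
python3 - <<'E'
from h import *
for n in("side","top"):
    d=snap(n,f"pics/{n}0.png"); print(n,d["fx"],d["cx"],d["cy"],-np.array(d["R"]).T@d["t"]); print(np.round(d["R"],3))
s=sense(); print(s["position"],s["tool_rot"],s["width"],s["wrist_force"])
E
```

```text
side 439.7269446534803 264.83504588476376 191.87205865178748 [0.12634221 0.65163923 0.76994905]
[[-0.744 -0.668  0.018]
 [-0.456  0.488 -0.744]
 [ 0.488 -0.562 -0.668]]
top 358.4788684146754 254.00132951505302 198.1344937438469 [0.46687706 0.0903047  1.01532388]
[[-0.029 -0.999 -0.016]
 [-0.991  0.031 -0.13 ]
 [ 0.131  0.012 -0.991]]
[ 0.16504808 -0.62842891  0.40387799] [-8.41167854e-04  9.91772193e-01  1.28012472e-01 -1.27108869e-04] 0.08516661922986998 [-0.07388948 -0.00544156 -0.5891183 ]
```

View pics/top0.png

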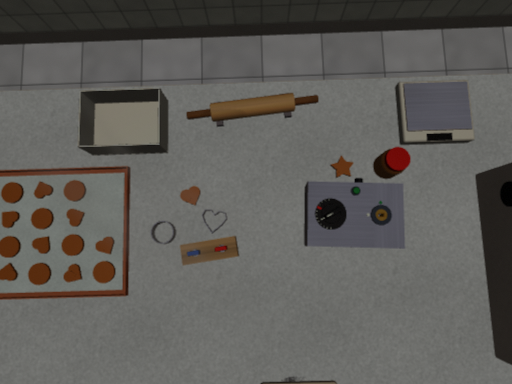

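View pics/side0.png

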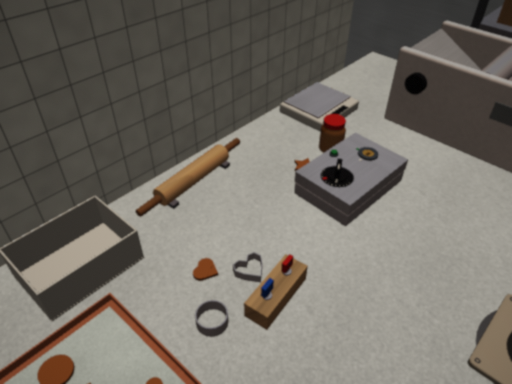

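The top view shows the control box with the dial at about (330,213) and the key switch at about (381,215). The stand is at (209,250), with the red key at (221,248) and the blue key at (194,253). I'll enlarge both areas next.

Run:
```python
from h import *
i=cv2.imread("pics/top0.png")
a=cv2.resize(i[180:250,300:410],None,fx=7,fy=7,interpolation=cv2.INTER_CUBIC)
b=cv2.resize(i[225:270,175:245],None,fx=2,fy=2)
cv2.imwrite("pics/c1.png",cv2.convertScaleAbs(a,alpha=1.5))
b=cv2.resize(i[230:270,175:245],None,fx=11,fy=11,interpolation=cv2.INTER_CUBIC)
cv2.imwrite("pics/c2.png",cv2.convertScaleAbs(b,alpha=1.4))
```

```text
(no output)
```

View pics/c1.png

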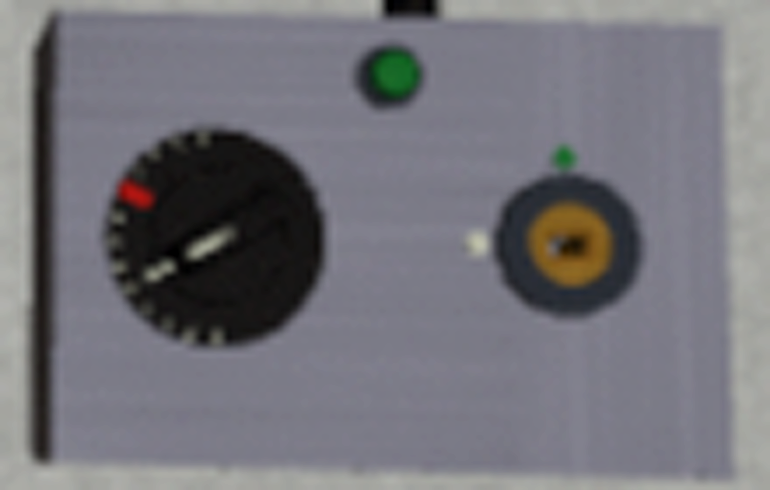

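View pics/c2.png

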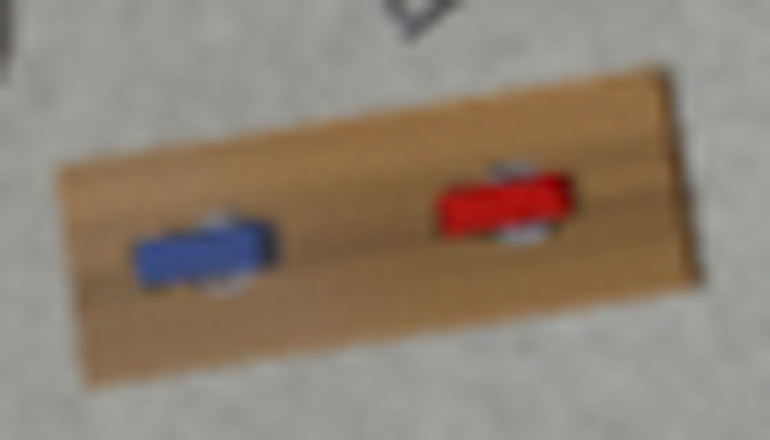

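The crop shows the dial plate centred at (215,237), the pointer line at (160,271) and the red mark at (137,195). The switch plug is at (570,245) and its white dot at (478,245). In the second crop, the red head's top is centred at (506,206) and the blue head's at (203,255).

Run:
```python
from h import *
d=dict(np.load("top.npz"))
def c1(x,y): return (x+.5)/7-.5+300,(y+.5)/7-.5+180
def c2(x,y): return (x+.5)/11-.5+175,(y+.5)/11-.5+230
for n,p,z in [("plate",c1(215,237),.079),("ptr",c1(160,271),.084),("bartopline",c1(208,243),.117),("red",c1(137,195),.079),("bezel",c1(569,246),.083),("plug",c1(570,244),.083),("white",c1(478,244),.079),("green",c1(564,157),.079),("boxTL",c1(52,12),.078),("boxTR",c1(722,27),.078),("boxBR",c1(732,478),.078),("boxBL",c1(50,462),.078),
 ("redtop",c2(506,206),.085),("redL",c2(440,214),.085),("redR",c2(572,195),.085),("bluetop",c2(203,255),.085),("standTL",c2(60,170),.045),("TR",c2(662,70),.045),("BR",c2(695,285),.045),("BL",c2(90,385),.045)]:
    print(n,np.round(p,1),world(d,*p).round(4),world(d,*p,z=z).round(4))
```

```text
plate [330.3 213.4] [ 0.5404 -0.0884  0.1186] [ 0.5437 -0.0963  0.079 ]
ptr [322.4 218.3] [ 0.5316 -0.0751  0.0794] [ 0.5313 -0.0743  0.084 ]
bartopline [329.3 214.3] [ 0.5383 -0.0856  0.1196] [ 0.5385 -0.0861  0.117 ]
red [319.1 207.4] [ 0.5602 -0.0679  0.0803] [ 0.5603 -0.0681  0.079 ]
bezel [380.9 214.7] [ 0.5376 -0.2331  0.062 ] [ 0.536 -0.226  0.083]
plug [381.  214.4] [ 0.5375 -0.23    0.0725] [ 0.5368 -0.2264  0.083 ]
white [367.9 214.4] [ 0.5381 -0.1936  0.0793] [ 0.5381 -0.1937  0.079 ]
green [380.1 202. ] [ 0.5698 -0.2284  0.0776] [ 0.5697 -0.228   0.079 ]
boxTL [307.  181.3] [ 0.6448 -0.051  -0.0018] [ 0.6309 -0.0399  0.078 ]
boxTR [402.7 183.4] [ 0.6298 -0.3232 -0.001 ] [ 0.6171 -0.2911  0.078 ]
boxBR [404.1 247.9] [ 0.4492 -0.2808  0.0781] [ 0.4492 -0.2808  0.078 ]
boxBL [306.7 245.6] [ 4.62e-01 -4.12e-02 -2.00e-04] [ 0.4623 -0.031   0.078 ]
redtop [220.5 248.3] [0.4619 0.1912 0.0872] [0.4619 0.1915 0.085 ]
redL [214.5 249. ] [0.4606 0.2064 0.0893] [0.4605 0.2069 0.085 ]
redR [226.5 247.3] [0.464  0.1782 0.0608] [0.464  0.1759 0.085 ]
bluetop [193.  252.7] [0.4526 0.2627 0.0846] [0.4526 0.2626 0.085 ]
standTL [180. 245.] [0.4736 0.3047 0.0461] [0.4736 0.305  0.045 ]
TR [234.7 235.9] [0.4936 0.1569 0.0458] [0.4936 0.157  0.045 ]
BR [237.7 255.5] [0.4413 0.1503 0.0415] [0.4414 0.1501 0.045 ]
BL [182.7 264.5] [0.4217 0.2973 0.0471] [0.4216 0.2978 0.045 ]
```

```bash
cat > mv.py <<'E'
from h import *
from scipy.spatial.transform import Rotation as Ro
def st():
    s=sense(); q=s["tool_rot"]; M=Ro.from_quat([q[1],q[2],q[3],q[0]]).as_matrix()
    return s,np.array(s["position"]),np.degrees(np.arctan2(M[1,0],M[0,0])),M
def rel(x,y,z,yaw,n,c):
    s,p,y0,M=st(); d=(np.array([x,y,z])-p)/n; dt=(yaw-y0+180)%360-180
    print("t",round(s["time_s"],2),"pos",p.round(4),"yaw",round(y0,2),"tilt",M[2,2].round(4),"F",np.round(s["wrist_force"],1),"T",np.round(s["ft_torque"],2),"w",round(s["width"],4),"g",round(s["grip_force"],1))
    a=y0
    for i in range(n):
        r=np.radians(a); ex=np.array([np.cos(r),np.sin(r),0]); ey=np.array([np.sin(r),-np.cos(r),0])
        print([round(float(d@ex),4),round(float(d@ey),4),round(float(-d[2]),4),round(-dt/n,2),c],end=",\n"); a+=dt/n
E
python3 -c "
from mv import *
rel(.5437,-.0963,.36,119,14,.4)
print(np.round(st()[0]['joints'],3))"
```

```text
t 0.1 pos [ 0.165  -0.6284  0.4039] yaw 14.71 tilt -1.0 F [-0.1 -0.  -0.6] T [-0.03 -0.03  0.02] w 0.0852 g 0.0
[0.0358, -0.0299, 0.0031, np.float64(-7.45), 0.4],
[0.0394, -0.025, 0.0031, np.float64(-7.45), 0.4],
[0.0423, -0.0197, 0.0031, np.float64(-7.45), 0.4],
[0.0445, -0.014, 0.0031, np.float64(-7.45), 0.4],
[0.0459, -0.0081, 0.0031, np.float64(-7.45), 0.4],
[0.0466, -0.0021, 0.0031, np.float64(-7.45), 0.4],
[0.0465, 0.0039, 0.0031, np.float64(-7.45), 0.4],
[0.0456, 0.0099, 0.0031, np.float64(-7.45), 0.4],
[0.0439, 0.0158, 0.0031, np.float64(-7.45), 0.4],
[0.0415, 0.0213, 0.0031, np.float64(-7.45), 0.4],
[0.0384, 0.0265, 0.0031, np.float64(-7.45), 0.4],
[0.0346, 0.0313, 0.0031, np.float64(-7.45), 0.4],
[0.0303, 0.0355, 0.0031, np.float64(-7.45), 0.4],
[0.0254, 0.0391, 0.0031, np.float64(-7.45), 0.4],
[ 1.248  0.629  0.038  1.518 -0.027  0.996 -0.02 ]
```

>>> jog_arm(
  plan=[
    [0.036,-0.03,0.003,-7.5,0.4],
    [0.039,-0.025,0.003,-7.5,0.4],
    [0.042,-0.02,0.003,-7.5,0.4],
    [0.0445,-0.014,0.003,-7.5,0.4],
    [0.046,-0.008,0.003,-7.5,0.4],
    [0.0465,-0.002,0.003,-7.5,0.4],
    [0.0465,0.004,0.003,-7.5,0.4],
    [0.0455,0.01,0.003,-7.5,0.4],
    [0.044,0.016,0.003,-7.5,0.4],
    [0.0415,0.021,0.003,-7.5,0.4],
    [0.038,0.026,0.003,-7.5,0.4],
    [0.035,0.031,0.003,-7.5,0.4],
  ],
)

```text
time_s: 1.3
position: [0.4869, -0.1697, 0.3685]
tool_rot: [-0.0, 0.609, 0.793, -0.0]
wrist_force: [2.4, -0.6, 0.0]
width: 0.0512
grip_force: 0.0
```

```bash
python3 -c "
from mv import *
rel(.5437,-.0963,.33,119,4,.4)
print(np.round(st()[0]['joints'],3))"
```

```text
t 1.3 pos [ 0.4869 -0.1697  0.3685] yaw 105.0 tilt -1.0 F [ 2.4 -0.6  0. ] T [-0.09 -0.07  0.04] w 0.0512 g 0.0
[0.014, 0.0185, 0.0096, np.float64(-3.5), 0.4],
[0.0129, 0.0193, 0.0096, np.float64(-3.5), 0.4],
[0.0117, 0.02, 0.0096, np.float64(-3.5), 0.4],
[0.0104, 0.0207, 0.0096, np.float64(-3.5), 0.4],
[ 0.561  0.511 -0.407  1.921  0.284  0.765  0.256]
```

>>> jog_arm(
  plan=[
    [0.014,0.0185,0.01,-3.5,0.4],
    [0.013,0.019,0.01,-3.5,0.4],
    [0.012,0.02,0.01,-3.5,0.4],
    [0,0,0,0,0.4],
    [0,0,0,0,0.4],
  ],
)

```text
time_s: 1.8
position: [0.5285, -0.116, 0.3382]
tool_rot: [-0.001, 0.536, 0.844, -0.0]
wrist_force: [-0.3, -1.6, 0.1]
width: 0.0514
grip_force: 0.0
```

```bash
python3 -c "
from mv import *
rel(.5437,-.0963,.266,119,3,.4)
d=snap('side','pics/s1.png')
cv2.imwrite('pics/s1c.png',cv2.resize(d['image'][100:240,240:430,::-1],None,fx=4,fy=4,interpolation=2))
"
```

```text
t 1.8 pos [ 0.5285 -0.116   0.3382] yaw 115.23 tilt -1.0 F [-0.3 -1.6  0.1] T [-0.01  0.01 -0.01] w 0.0514 g 0.0
[0.0038, 0.0074, 0.0241, np.float64(-1.26), 0.4],
[0.0036, 0.0075, 0.0241, np.float64(-1.26), 0.4],
[0.0034, 0.0075, 0.0241, np.float64(-1.26), 0.4],
```

View pics/s1c.png

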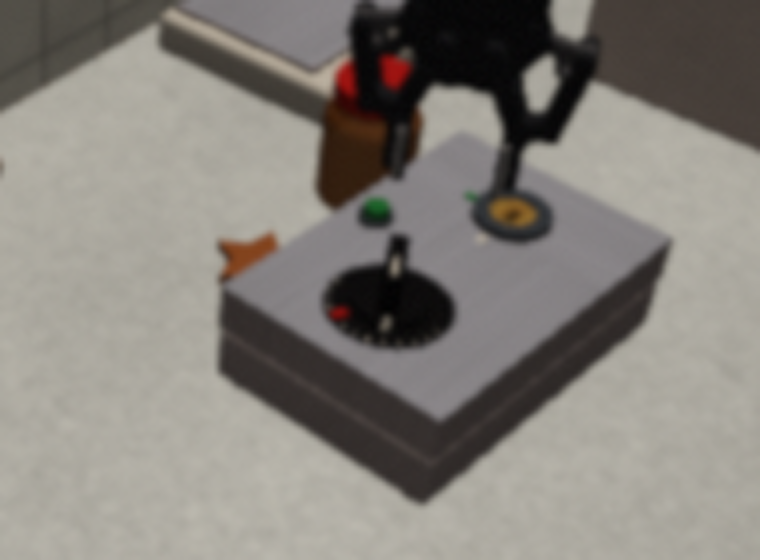

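The side view shows the open fingers above the dial, with the bar at (397,260), the pointer at (387,324) and the red mark at (340,313). The tool still has to shift about 25 mm before it is over the bar.

>>> jog_arm(
  plan=[
    [0.0055,0.011,0.0,-2,0.4],
    [0.0055,0.0115,0.01,-1.8,0.4],
    [0,0,0.02,0,0.4],
    [0,0,0.02,0,0.4],
    [0,0,0.02,0,0.4],
    [0,0,0,0,0.4],
    [0,0,0,0,0.4],
  ],
)

```text
time_s: 2.55
position: [0.5443, -0.0957, 0.2686]
tool_rot: [-0.0, 0.507, 0.862, 0.0]
wrist_force: [-0.6, 0.6, 0.1]
width: 0.0508
grip_force: 0.0
```

```bash
python3 -c "
from mv import *
rel(.5437,-.0963,.266,119,1,.4)
"
```

```text
t 2.55 pos [ 0.5443 -0.0957  0.2686] yaw 119.08 tilt -1.0 F [-0.6  0.6  0.1] T [0.   0.03 0.01] w 0.0508 g 0.0
[-0.0002, -0.0008, 0.0026, np.float64(0.08), 0.4],
```

Lined up, so I'll close on the bar.

>>> jog_arm(
  plan=[
    [0,0,0.002,0,0.8],
    [0,0,0,0,1],
    [0,0,0,0,1],
    [0,0,0,0,1],
    [0,0,0,0,1],
    [0,0,0,0,1],
  ],
)

```text
time_s: 3.15
position: [0.5431, -0.0971, 0.2676]
tool_rot: [-0.0, 0.508, 0.861, -0.001]
wrist_force: [-3.8, -0.6, 6.1]
width: 0.0119
grip_force: 59.1
```

```bash
python3 -c "
from mv import *
rel(.5437,-.0963,.266,59.5,12,1)
"
```

```text
t 3.15 pos [ 0.5431 -0.0971  0.2676] yaw 118.97 tilt -1.0 F [-3.8 -0.6  6.1] T [-0.26  0.8   0.04] w 0.0119 g 59.1
[0.0, 0.0001, 0.0001, np.float64(4.96), 1],
[0.0, 0.0001, 0.0001, np.float64(4.96), 1],
[0.0, 0.0001, 0.0001, np.float64(4.96), 1],
[0.0001, 0.0001, 0.0001, np.float64(4.96), 1],
[0.0001, 0.0001, 0.0001, np.float64(4.96), 1],
[0.0001, 0.0001, 0.0001, np.float64(4.96), 1],
[0.0001, 0.0001, 0.0001, np.float64(4.96), 1],
[0.0001, 0.0, 0.0001, np.float64(4.96), 1],
[0.0001, 0.0, 0.0001, np.float64(4.96), 1],
[0.0001, 0.0, 0.0001, np.float64(4.96), 1],
[0.0001, 0.0, 0.0001, np.float64(4.96), 1],
[0.0001, 0.0, 0.0001, np.float64(4.96), 1],
```

>>> jog_arm(
  plan=[
    [0,0,0,5.5,1],
    [0,0,0,5.5,1],
    [0,0,0,5.5,1],
    [0,0,0,5.5,1],
    [0,0,0,5.5,1],
    [0,0,0,5.5,1],
    [0,0,0,5.5,1],
    [0,0,0,5.5,1],
    [0,0,0,5.5,1],
    [0,0,0,5.5,1],
    [0,0,0,4.5,1],
    [0,0,0,0,1],
  ],
)

```text
time_s: 4.35
position: [0.5424, -0.0971, 0.2676]
tool_rot: [-0.0, 0.869, 0.495, -0.002]
wrist_force: [-6.6, -2.4, 6.2]
width: 0.0121
grip_force: 59.5
```

>>> jog_arm(
  plan=[
    [0,0,0,0,1],
    [0,0,0,0,1],
    [0,0,0,0,0.9],
    [0,0,0,0,0.4],
    [0,0,0,0,0.4],
    [0,0,0,0,0.4],
    [0,0,-0.03,0,0.4],
    [0,0,-0.04,0,0.4],
    [0.0,0.045,-0.02,0,0.4],
    [0.0,0.045,0,0,0.4],
    [0.0,0.045,0,0,0.4],
  ],
)

```text
time_s: 5.45
position: [0.662, -0.1654, 0.3586]
tool_rot: [0.001, 0.868, 0.497, 0.001]
wrist_force: [0.7, 0.3, -0.8]
width: 0.0512
grip_force: 0.0
```

```bash
python3 -c "
from mv import *
rel(.5437,-.0963,.266,59.5,1,1)
d=snap('top'); e=snap('side')
A=cv2.resize(d['image'][185:245,300:360,::-1],None,fx=6,fy=6,interpolation=2)
B=cv2.resize(e['image'][150:210,310:370,::-1],None,fx=6,fy=6,interpolation=2)
cv2.imwrite('pics/c3.png',cv2.convertScaleAbs(np.hstack([A,B]),alpha=1.5))
"
```

```text
t 5.45 pos [ 0.662  -0.1654  0.3586] yaw 59.55 tilt -1.0 F [ 0.7  0.3 -0.8] T [ 0.04 -0.02  0.02] w 0.0512 g 0.0
[-0.0004, -0.137, 0.0926, np.float64(0.05), 1],
```

View pics/c3.png

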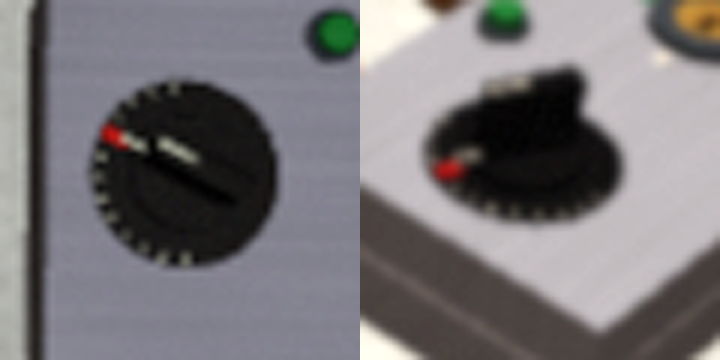

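The pointer now lies at the red mark: in the top crop, the pointer (133,143) and the mark (114,134) are both about 29–30° from the centre (185,173). Next is the red key.

```bash
python3 -c "
from mv import *
rel(.4622,.1917,.33,97.6,11,.4)
"
```

```text
t 5.55 pos [ 0.6639 -0.1686  0.3564] yaw 59.3 tilt -1.0 F [-0.5  0.4  0.4] T [-0.02  0.06  0.03] w 0.0514 g 0.0
[0.0188, -0.0325, 0.0024, np.float64(-3.48), 0.4],
[0.0207, -0.0313, 0.0024, np.float64(-3.48), 0.4],
[0.0226, -0.03, 0.0024, np.float64(-3.48), 0.4],
[0.0244, -0.0285, 0.0024, np.float64(-3.48), 0.4],
[0.0261, -0.027, 0.0024, np.float64(-3.48), 0.4],
[0.0277, -0.0254, 0.0024, np.float64(-3.48), 0.4],
[0.0291, -0.0236, 0.0024, np.float64(-3.48), 0.4],
[0.0305, -0.0218, 0.0024, np.float64(-3.48), 0.4],
[0.0318, -0.0199, 0.0024, np.float64(-3.48), 0.4],
[0.033, -0.018, 0.0024, np.float64(-3.48), 0.4],
[0.034, -0.0159, 0.0024, np.float64(-3.48), 0.4],
```

>>> jog_arm(
  plan=[
    [0.019,-0.0325,0.0025,-3.5,0.4],
    [0.021,-0.031,0.0025,-3.5,0.4],
    [0.0225,-0.03,0.0025,-3.5,0.4],
    [0.0245,-0.0285,0.0025,-3.5,0.4],
    [0.026,-0.027,0.0025,-3.5,0.4],
    [0.0275,-0.0255,0.0025,-3.5,0.4],
    [0.029,-0.0235,0.0025,-3.5,0.4],
    [0.0305,-0.022,0.0025,-3.5,0.4],
    [0.032,-0.02,0.0025,-3.5,0.4],
    [0.033,-0.018,0.0025,-3.5,0.4],
    [0.034,-0.016,0.0025,-3.3,0.4],
    [0,0,0,0,0.4],
  ],
)

```text
time_s: 6.75
position: [0.4535, 0.1998, 0.3293]
tool_rot: [-0.002, 0.653, 0.757, 0.001]
wrist_force: [0.2, 0.6, 0.5]
width: 0.0512
grip_force: 0.0
```

>>> jog_arm(
  plan=[
    [0,0,0,0,0.4],
    [0,0,0,0,0.4],
  ],
)

```text
time_s: 6.95
position: [0.4572, 0.1937, 0.3293]
tool_rot: [0.0, 0.658, 0.753, -0.0]
wrist_force: [-0.4, -0.5, -0.2]
width: 0.051
grip_force: 0.0
```

```bash
python3 -c "
from mv import *
rel(.4622,.1917,.229,97.6,5,.4)
"
```

```text
t 6.95 pos [0.4572 0.1937 0.3293] yaw 97.73 tilt -1.0 F [-0.4 -0.5 -0.2] T [0.   0.02 0.03] w 0.051 g 0.0
[-0.0005, 0.0009, 0.0201, np.float64(0.03), 0.4],
[-0.0005, 0.0009, 0.0201, np.float64(0.03), 0.4],
[-0.0005, 0.0009, 0.0201, np.float64(0.03), 0.4],
[-0.0005, 0.0009, 0.0201, np.float64(0.03), 0.4],
[-0.0005, 0.0009, 0.0201, np.float64(0.03), 0.4],
```

>>> jog_arm(
  plan=[
    [-0.0025,0.0045,0.02,0,0.4],
    [0,0,0.025,0,0.4],
    [0,0,0.025,0,0.4],
    [0,0,0.02,0,0.4],
    [0,0,0.01,0,0.4],
    [0,0,0,0,0.4],
    [0,0,0,0,0.4],
    [0,0,0,0,0.4],
  ],
)

```text
time_s: 7.75
position: [0.4622, 0.1927, 0.2302]
tool_rot: [0.0, 0.658, 0.753, 0.001]
wrist_force: [-0.2, -0.3, -0.3]
width: 0.0516
grip_force: 0.0
```

```bash
python3 -c "
from mv import *
rel(.4622,.1917,.229,97.6,1,.4)
"
```

```text
t 7.75 pos [0.4622 0.1927 0.2302] yaw 97.78 tilt -1.0 F [-0.2 -0.3 -0.3] T [-0.    0.03 -0.06] w 0.0516 g 0.0
[-0.001, -0.0002, 0.0012, np.float64(0.18), 0.4],
```

>>> jog_arm(
  plan=[
    [-0.001,0,0.001,0,0.7],
    [0,0,0,0,0.85],
    [0,0,0,0,1],
    [0,0,0,0,1],
    [0,0,0,0,1],
    [0,0,0,0,1],
  ],
)

```text
time_s: 8.35
position: [0.4618, 0.1917, 0.2287]
tool_rot: [0.0, 0.657, 0.754, 0.0]
wrist_force: [-0.4, -1.4, 5.2]
width: 0.0101
grip_force: 58.5
```

```bash
python3 -c "
from mv import *
rel(.4622,.1917,.33,97.6,4,1)
"
```

```text
t 8.35 pos [0.4618 0.1917 0.2287] yaw 97.82 tilt -1.0 F [-0.4 -1.4  5.2] T [-0.1   0.23 -0.02] w 0.0101 g 58.5
[-0.0, 0.0001, -0.0253, np.float64(0.05), 1],
[-0.0, 0.0001, -0.0253, np.float64(0.05), 1],
[-0.0, 0.0001, -0.0253, np.float64(0.05), 1],
[-0.0, 0.0001, -0.0253, np.float64(0.05), 1],
```

>>> jog_arm(
  plan=[
    [0,0,-0.01,0,1],
    [0,0,-0.02,0,1],
    [0,0,-0.03,0,1],
    [0,0,-0.035,0,1],
    [0,0,-0.035,0,1],
    [0,0,-0.01,0,1],
    [0,0,0,0,1],
  ],
)

```text
time_s: 9.05
position: [0.4621, 0.1919, 0.3699]
tool_rot: [0.001, 0.657, 0.754, 0.002]
wrist_force: [-0.1, 0.4, -0.4]
width: 0.0102
grip_force: 58.5
```

```bash
python3 -c "
from mv import *
rel(.5366,-.2262,.365,87,11,1)
"
```

```text
t 9.05 pos [0.4621 0.1919 0.3699] yaw 97.8 tilt -1.0 F [-0.1  0.4 -0.4] T [-0.04 -0.02 -0.01] w 0.0102 g 58.5
[-0.0386, 0.0016, 0.0004, np.float64(0.98), 1],
[-0.0385, 0.0022, 0.0004, np.float64(0.98), 1],
[-0.0385, 0.0029, 0.0004, np.float64(0.98), 1],
[-0.0384, 0.0035, 0.0004, np.float64(0.98), 1],
[-0.0384, 0.0042, 0.0004, np.float64(0.98), 1],
[-0.0383, 0.0048, 0.0004, np.float64(0.98), 1],
[-0.0382, 0.0055, 0.0004, np.float64(0.98), 1],
[-0.0381, 0.0062, 0.0004, np.float64(0.98), 1],
[-0.038, 0.0068, 0.0004, np.float64(0.98), 1],
[-0.0379, 0.0075, 0.0004, np.float64(0.98), 1],
[-0.0377, 0.0081, 0.0004, np.float64(0.98), 1],
```

>>> jog_arm(
  plan=[
    [-0.0385,0.0015,0,1,1],
    [-0.0385,0.002,0,1,1],
    [-0.0385,0.003,0,1,1],
    [-0.0385,0.0035,0,1,1],
    [-0.0385,0.004,0,1,1],
    [-0.0385,0.005,0,1,1],
    [-0.038,0.0055,0,1,1],
    [-0.038,0.006,0,1,1],
    [-0.038,0.007,0,1,1],
    [-0.038,0.0075,0,1,1],
    [-0.0375,0.008,0,0.8,1],
    [0,0,0,0,1],
  ],
)

```text
time_s: 10.25
position: [0.5345, -0.2329, 0.3659]
tool_rot: [0.0, 0.728, 0.685, -0.002]
wrist_force: [-0.1, -0.2, -1.1]
width: 0.0103
grip_force: 58.5
```

>>> jog_arm(
  plan=[
    [0,0,0.02,0,1],
    [0,0,0.02,0,1],
    [0,0,0,0,1],
    [0,0,0,0,1],
  ],
)

```text
time_s: 10.65
position: [0.5352, -0.2258, 0.3271]
tool_rot: [-0.001, 0.725, 0.689, -0.001]
wrist_force: [0.5, -0.3, -0.1]
width: 0.0099
grip_force: 58.5
```

```bash
python3 -c "
from mv import *
rel(.5366,-.2262,.31,87,1,1)
e=snap('side')
cv2.imwrite('pics/c4.png',cv2.resize(e['image'][95:170,335:410,::-1],None,fx=8,fy=8,interpolation=2))
"
```

```text
t 10.65 pos [ 0.5352 -0.2258  0.3271] yaw 87.05 tilt -1.0 F [ 0.5 -0.3 -0.1] T [-0.02 -0.04 -0.02] w 0.0099 g 58.5
[-0.0003, 0.0014, 0.0171, np.float64(0.05), 1],
```

View pics/c4.png

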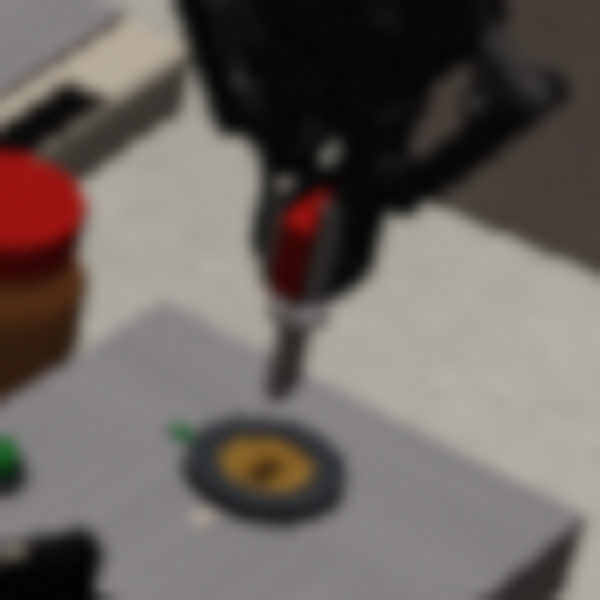

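The side view shows the key upright in the fingers with its tip at about (280,393). The slot is at about (266,467), in a bezel centred at (265,468). I'll use these to check the alignment.

```bash
python3 -c "
from mv import *
e=dict(np.load('side.npz'))
c=lambda x,y:((x+.5)/8-.5+335,(y+.5)/8-.5+95)
for p,z in [((266,466),.083),((266,464),.083),((280,393),.1114),((300,308),.145)]: print(world(e,*c(*p),z=z).round(4))
for p in [(240,455),(295,470)]: print(world(e,*c(*p)).round(4))
"
```

```text
[ 0.5341 -0.2244  0.083 ]
[ 0.5347 -0.2254  0.083 ]
[ 0.535  -0.2251  0.1114]
[ 0.5342 -0.2243  0.145 ]
[ 0.5447 -0.226   0.0812]
[ 0.5248 -0.2264  0.0851]
```

>>> jog_arm(
  plan=[
    [0,0.0006,0.01,0,1],
    [0,0,0.01,0,1],
    [0,0,0.004,0,1],
    [0,0,0.003,0,1],
    [0,0,0.003,0,1],
    [0,0,0.003,0,1],
    [0,0,0,0,1],
  ],
)

```text
time_s: 11.4
position: [0.536, -0.2265, 0.295]
tool_rot: [-0.0, 0.725, 0.688, -0.0]
wrist_force: [0.6, -0.2, -1.3]
width: 0.0102
grip_force: 58.5
```

```bash
python3 -c "
from mv import *
rel(.536,-.2258,.2667,87,1,1)
"
```

```text
t 11.4 pos [ 0.536  -0.2265  0.295 ] yaw 87.0 tilt -1.0 F [ 0.6 -0.2 -1.3] T [-0.09  0.04  0.04] w 0.0102 g 58.5
[0.0007, -0.0001, 0.0283, np.float64(0.0), 1],
```

>>> jog_arm(
  plan=[
    [0,0,0.002,0,1],
    [0,0,0.002,0,1],
    [0,0,0.002,0,1],
    [0,0,0,0,1],
  ],
)

```text
time_s: 11.8
position: [0.5361, -0.2266, 0.289]
tool_rot: [0.0, 0.725, 0.688, -0.0]
wrist_force: [-0.4, -1.2, -0.8]
width: 0.0099
grip_force: 58.5
```

>>> jog_arm(
  plan=[
    [0,0,0.001,0,1],
    [0,0,0.001,0,1],
    [0,0,0.001,0,1],
    [0,0,0.001,0,1],
    [0,0,0,0,1],
  ],
)

```text
time_s: 12.3
position: [0.5352, -0.2265, 0.2853]
tool_rot: [-0.001, 0.725, 0.688, -0.001]
wrist_force: [-3.7, -0.7, 0.7]
width: 0.01
grip_force: 58.8
```

>>> jog_arm(
  plan=[
    [0,0.001,0.001,0,1],
    [0,0.0005,0.001,0,1],
    [0,0.0005,0.001,0,1],
    [0,0,0.001,0,1],
    [0,0,0,0,1],
  ],
)

```text
time_s: 12.8
position: [0.5361, -0.2266, 0.2804]
tool_rot: [-0.002, 0.726, 0.688, -0.002]
wrist_force: [-4.9, -2.2, 1.8]
width: 0.01
grip_force: 58.9
```

>>> jog_arm(
  plan=[
    [0,-0.001,0.001,0,1],
    [0,-0.001,0.001,0,1],
    [0,-0.0005,0.001,0,1],
    [0,-0.0005,0.001,0,1],
    [0,0,0.001,0,1],
    [0,0,0,0,1],
  ],
)

```text
time_s: 13.4
position: [0.5353, -0.2266, 0.2767]
tool_rot: [0.001, 0.725, 0.688, 0.0]
wrist_force: [-2.7, -1.5, 3.8]
width: 0.0106
grip_force: 59.2
```

>>> jog_arm(
  plan=[
    [0,-0.001,0.001,0,1],
    [0,-0.001,0.001,0,1],
    [0,0,0.001,0,1],
    [0,0,0.001,0,1],
    [0,0,0,0,1],
  ],
)

```text
time_s: 13.9
position: [0.5343, -0.2267, 0.2723]
tool_rot: [0.002, 0.725, 0.688, 0.001]
wrist_force: [5.2, -5.0, -2.4]
width: 0.0105
grip_force: 58.4
```

>>> jog_arm(
  plan=[
    [0,0.001,0.001,0,1],
    [0,0.001,0.001,0,1],
    [0,0,0.001,0,1],
    [0,0,0.001,0,1],
    [0,0,0.001,0,1],
    [0,0,0,0,1],
  ],
)

```text
time_s: 14.5
position: [0.5352, -0.2265, 0.2669]
tool_rot: [0.0, 0.725, 0.688, 0.0]
wrist_force: [3.2, -3.5, -2.8]
width: 0.0102
grip_force: 58.4
```

>>> jog_arm(
  plan=[
    [0,0,0.001,0,1],
    [0,0,0.001,0,1],
    [0,0,0.001,0,1],
    [0,0,0,0,1],
    [0,0,0,0,1],
  ],
)

```text
time_s: 15.0
position: [0.5353, -0.2264, 0.2665]
tool_rot: [0.001, 0.725, 0.688, -0.0]
wrist_force: [-1.9, -1.6, 21.4]
width: 0.0101
grip_force: 61.9
```

```bash
python3 -c "
from mv import *
rel(.536,-.2258,.2667,87,1,1)
e=snap('side')
cv2.imwrite('pics/c5.png',cv2.convertScaleAbs(cv2.resize(e['image'][105:170,335:400,::-1],None,fx=9,fy=9,interpolation=2),alpha=1.4))
"
```

```text
t 15.0 pos [ 0.5353 -0.2264  0.2665] yaw 87.0 tilt -1.0 F [-1.9 -1.6 21.4] T [-0.35  0.48 -0.01] w 0.0101 g 61.9
[0.0006, 0.0007, -0.0002, np.float64(-0.0), 1],
```

View pics/c5.png

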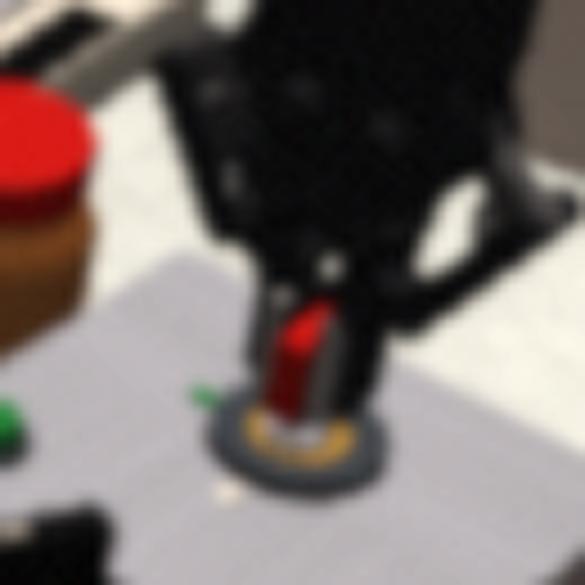

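The collar sits flush on the plug at (300,435). The arm stopped firmly at the expected height with 21 N, so the key is fully home. Now the turn.

>>> jog_arm(
  plan=[
    [0,0,0,4,1],
    [0,0,0,5,1],
    [0,0,0,5,1],
    [0,0,0,5,1],
    [0,0,0,5,1],
    [0,0,0,5,1],
    [0,0,0,5,1],
    [0,0,0,5,1],
    [0,0,0,5,1],
    [0,0,0,5,1],
    [0,0,0,5,1],
    [0,0,0,0,1],
  ],
)

```text
time_s: 16.25
position: [0.535, -0.2266, 0.2665]
tool_rot: [0.001, 0.959, 0.283, 0.0]
wrist_force: [-3.2, -2.3, 22.3]
width: 0.0102
grip_force: 62.1
```

```bash
python3 -c "
from mv import *
rel(.536,-.2258,.2667,-3,7,1); print(np.round(st()[0]['joints'],2))
"
```

```text
t 16.25 pos [ 0.535  -0.2266  0.2665] yaw 32.89 tilt -1.0 F [-3.2 -2.3 22.3] T [-0.44  0.66  0.04] w 0.0102 g 62.1
[0.0002, -0.0, -0.0, np.float64(5.13), 1],
[0.0002, -0.0, -0.0, np.float64(5.13), 1],
[0.0002, -0.0, -0.0, np.float64(5.13), 1],
[0.0002, -0.0001, -0.0, np.float64(5.13), 1],
[0.0002, -0.0001, -0.0, np.float64(5.13), 1],
[0.0002, -0.0001, -0.0, np.float64(5.13), 1],
[0.0002, -0.0001, -0.0, np.float64(5.13), 1],
[ 0.32  0.71  0.06  1.83 -0.07  0.59 -0.58]
```

>>> jog_arm(
  plan=[
    [0,0,0,5,1],
    [0,0,0,5,1],
    [0,0,0,5,1],
    [0,0,0,5,1],
    [0,0,0,5,1],
    [0,0,0,5,1],
    [0,0,0,4,1],
    [0,0,0,3,1],
    [0,0,0,0,1],
    [0,0,0,0,1],
    [0,0,0,0,1],
  ],
)

```text
time_s: 17.35
position: [0.5347, -0.2266, 0.2665]
tool_rot: [-0.0, 0.999, -0.035, 0.0]
wrist_force: [-4.1, -0.3, 21.7]
width: 0.01
grip_force: 62.3
```

```bash
python3 -c "
from mv import *
rel(.536,-.2258,.2667,-7,1,1)
e=snap('side')
cv2.imwrite('pics/c6.png',cv2.convertScaleAbs(cv2.resize(e['image'][105:195,315:405,::-1],None,fx=6.5,fy=6.5,interpolation=2),alpha=1.6))
"
```

```text
t 17.35 pos [ 0.5347 -0.2266  0.2665] yaw -4.01 tilt -1.0 F [-4.1 -0.3 21.7] T [-0.3   0.86  0.15] w 0.01 g 62.3
[0.0012, -0.0009, -0.0002, np.float64(2.99), 1],
```

View pics/c6.png

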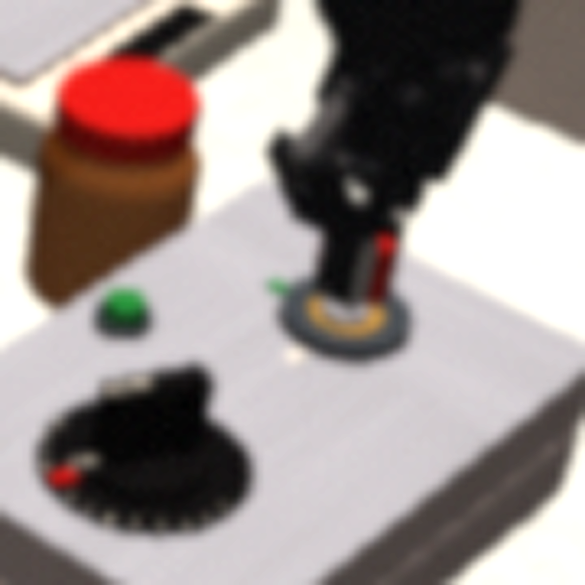

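The key is turned about 91°, with its red head at (383,265) and the collar still seated. The spring torque shows at the wrist, the grip is firm, and the dial pointer is still at the mark.

```bash
python3 -c "
from h import *
print(ctrl.hand_in())"
```

```text
the job is handed in; nothing more can be done
None
```

I handed the job in with the dial pointer at the red mark and the red key fully home in the switch, held turned about 91° in a firm grip; the hand-in returned no verdict.

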